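Line up the V-blocks and hold the microphone down in them

TASK

The microphone needs steadying on the studio desk so that I can fit the set screw in its connector. First nudge both V-blocks flush against the fence, so that they stand in one row with their grooves in line and about 60 mm clear between them; then lay the microphone in both grooves so that it sticks out at both ends, either way round, and finish while holding it firmly down (about 10 N, over the middle of the gap) with the fingers so that it bears on both faces of each groove, not letting go. Leave the other things on the desk where they are.

Things in the scene. Friction and masses are not known exactly. Their poses are not given: they have to be found in the camera images.
- board: fixed plywood setup board, 200 mm (x) by 340 mm (y), 12 mm thick, lying on the desk; origin: centre of its underside. Its +x side is the far one, turned up to 0.2 rad. An aluminium bar (the fence) 320 mm long, 25 mm wide and 12 mm high is screwed on it along y, its straight inner side, towards the robot, at x = +50 mm. Left or right on the desk; the rest is on the other side.
- fence (a point): middle of the fence's inner side, at the board's top (12 mm over the desk). Axes as the board's: y runs along the fence, x points into the fence, z up. A block flush against the fence has its origin at x = -22 mm, z = 0 in this frame.
- block_a: steel V-block, 45 mm long (its y, along the groove; flat end faces), 44 mm wide (x), 36 mm high, 0.45 kg, loose on the board. Origin: centre of its underside. A 22 mm barrel seated in its groove has its axis 35 mm above the block's underside, over its middle, and stands 10 mm proud of the block's top. Starts towards the fence's -y end, turned by up to 0.35 rad, 18 to 48 mm off the fence.
- block_b: steel V-block, 45 mm long (its y, along the groove; flat end faces), 44 mm wide (x), 36 mm high, 0.45 kg, loose on the board. Origin: centre of its underside. A 22 mm barrel seated in its groove has its axis 35 mm above the block's underside, over its middle, and stands 10 mm proud of the block's top. Starts towards the fence's +y end, otherwise like block_a.
- block_a_near_face: the groove's 45-degree face on the block's -x side (away from the fence); part of block_a, with the same origin and axes. The 90-degree groove is 30 mm wide at the mouth and runs down to a 3 mm slot 13.5 mm below the top
- block_a_far_face: the groove's 45-degree face on the block's +x side (next to the fence); part of block_a, with the same origin and axes. The 90-degree groove is 30 mm wide at the mouth and runs down to a 3 mm slot 13.5 mm below the top
- block_b_near_face: the groove's 45-degree face on the block's -x side (away from the fence); part of block_b, with the same origin and axes. The 90-degree groove is 30 mm wide at the mouth and runs down to a 3 mm slot 13.5 mm below the top
- block_b_far_face: the groove's 45-degree face on the block's +x side (next to the fence); part of block_b, with the same origin and axes. The 90-degree groove is 30 mm wide at the mouth and runs down to a 3 mm slot 13.5 mm below the top
- mic: slim metal microphone, a smooth cylinder 22 mm in diameter and 220 mm long, about 0.16 kg; origin: its centre, on the axis; axis along its own y (slotted sound end at +y, connector at -y), it may roll about y. It starts lying in its wooden rest with its axis 33 mm above the desk. The middle 110 mm are free to be gripped from above.
- rest: fixed wooden storage rest, 80 mm (x) by 250 mm (y); origin: centre of its underside. Base 8 mm thick, with two notched supports 14 mm thick at y = +-70 mm, 60 mm wide and 32 mm high, in whose 24 mm wide notches (floor 22 mm above the desk) the microphone lies along y. Turned by up to 0.3 rad.
- di_box: bystander: black box with two sockets, 100 x 85 x 45 mm, on the desk beyond the work
- slide: bystander: glass guitar slide, an upright tube 27 mm across and 65 mm high, beyond the work
- hex_keys: bystander: holder 140 mm long with hex keys, 12 mm high, lying beyond the work
There are look-alikes about, which are no part of the job. Leave any pink or purple look-alike of the mic alone.

How it is judged:
By the outcome, as a careful person would: the job done as asked, in the order asked, and still so for the second after the job is handed in, while the arm keeps its last pose, push and grip.
It also fails if it takes over 67 s, if anything falls off the work surface, if the arm or the gripper's body presses on something with over 40 N, if the wrist force passes 120 N, or if a joint passes its speed limit or range.

ROBOT

A 6-joint arm with a two-finger parallel gripper is mounted at the origin on the work surface. World frame = base frame: x ahead of the robot, y to its left, z up, the work surface at z = 0. Lengths are in mm, angles in rad, forces in N, time in s.
With the tool pointing down it reaches from about 300 to 775 mm from the base axis. Payload 14.6 kg.
Tool frame: the origin (TCP) lies between the finger pads; the fingertips stand 25 mm ahead of it and the grasp point (between the pads) lies 6 mm ahead of it; z points along the fingers, y is the line along which they close (so a half turn about z gives the same grasp; the last joint's range is limited). The gripper opens to 94 mm and grips with 3 to 60 N. Pads are 16 mm wide; open, the fingers measure 119 mm over their backs; the gripper's body (75 mm by 177 mm) begins 78 mm behind the grasp point.
Start: joints at [-1.403, 0.3, 1.521, -0, 1.321, -0.067], TCP at [127.95, -534.9, 230.446] pointing down, gripper open.
Joint ranges: [-3.03, 3.03], [-0.79, 2.21], [0.23, 2.52], [-1.04, 4.18], [0, 3.07], [-2.55, 2.55]. Speed limits (rad/s): [2.22, 2.22, 2.57, 3.14, 3.14, 3.14].

INTERFACE

Orientations are given as [roll, pitch, yaw] about the fixed x, y, z axes, in that order (R = Rz(yaw) Ry(pitch) Rx(roll)).
In Python, from cell import manip gives the robot as it stands. The module is installed in compiled form; this text tells all that it offers.
- The arm moves only by the tool step_arm, never from a script. Its argument "series" is one flat list of numbers, 5 for each row, row after row: the shift along the world's x, y, z in mm, then the turn about the world's z in rad, then the closure, from 0 (fully open) to 1 (shut). In form: [dx, dy, dz, spin, jaw, dx, dy, dz, spin, jaw, ...]. A call has 1 to 20 rows; each row shifts and turns the commanded pose from where the row before left it; what a row does not reach is not made up. A row lasts 1/8 s, in which the tool goes at most 62.5 mm and 10.7 degrees, less where a joint would pass 70% of its speed; a pose out of reach is approached as far as the arm can. A call is refused whole if a number of a shift passes 62.5 or a number of a turn 0.188, either way. A call with a gripper value outside its range is refused whole. The fingers move at their own pace and stop on an object; "squeeze" is the grip in N (left out, the last holds). Time passes only in rows, so rows that do not move let the fingers close. It gives the time, the measured TCP pose, the force, the opening and the grip force at its end, in the units of the state.
- manip.read_state(): the state, without advancing time (a new reading comes with each control period).
- manip.camera(name): name is "scene" or "side" or "wrist"; returns (picture, depth): 384x512x3 uint8, blue, green, red; 384x512 float32, mm along the optical axis (not along the pixel's ray), 0 where there is no reading.
- manip.camera_info(name): a dict with "fovy" (degrees; the focal length in pixels is half the picture's height over the tangent of half this angle, whatever the lens; pixels are square), "cx", "cy" (the principal point, pixels), "eye" and "orientation" of the camera in the world. Camera axes: x right, y down, z forward; pixel columns grow to the right and rows downward; lengths in mm; the calibration is good to about 2 mm. The wrist camera is an equidistant fisheye: a pixel r from the principal point sees the ray r / f radians off the axis. A picture is of the moment at which its call begins: read the wrist's pose just before it. camera_info takes no time and is no camera call; for the wrist camera it gives the pose at the moment of the call.
- manip.sign_off(): hands the job in; it is judged then, once.
The state is a dict: "clock": time; "joints": joint angles; "qd": joint speeds; "effort": joint torques, N m; "eef_pos": TCP position; "eef_rot": TCP orientation; "wrist_force": force on the tool from outside, world axes, zero at the start; "moment": the same for the moment, N m; "finger_gap": finger opening in mm; "finger_force": force on a finger pad.
Only numpy, scipy, OpenCV 4.12 (cv2) and the standard library are available. Lean on these libraries where they do the work, as an engineer would, in place of code of your own. Each camera call takes 0.05 s, during which the arm holds its last target. There are 200 camera calls.

## Working session

There is one attempt and no reset: what is moved stays moved. The work goes in short steps, Python scripts to look and compute and a tool call to move; the robot and the scene stay as the last step left them, time stands still between calls to the robot, and variables do not carry over. Pictures are saved under pics/ and viewed, at most 10 in all, crops included, and the job is handed in when it is done.

Besides the shell and the picture viewer there is one more tool, called by a JSON object that holds its "op" and its "data", one argument or row to a line. step_arm: Moves the arm, as the interface text tells. Its arguments: {"type":"object","properties":{"series":{"type":"array"},"squeeze":{"type":"number"}},"required":["series"]}

```bash
mkdir -p pics
cat > h.py <<'E'
import numpy as np, cv2
from cell import manip
from scipy.spatial.transform import Rotation as R
def info(n):
    i=manip.camera_info(n); return i
def grab(n):
    i=info(n); p,d=manip.camera(n); return i,p,d
def rot(i):
    o=np.array(i["orientation"],float)
    return o if o.shape==(3,3) else (R.from_euler('xyz',o).as_matrix() if o.size==3 else R.from_quat(o).as_matrix())
def rays(i,uv,fish=False,h=384):
    f=h/2/np.tan(np.radians(i["fovy"])/2); q=(np.asarray(uv,float)-[i["cx"],i["cy"]])
    if fish:
        r=np.linalg.norm(q,axis=-1)+1e-9; t=r/f
        d=np.stack([q[...,0]/r*np.sin(t),q[...,1]/r*np.sin(t),np.cos(t)],-1)
    else: d=np.concatenate([q/f,np.ones(q.shape[:-1]+(1,))],-1)
    return d@rot(i).T
def plane(i,uv,z,fish=False):
    d=rays(i,uv,fish); e=np.array(i["eye"],float); s=(z-e[2])/d[...,2]
    return e+d*s[...,None]
def cloud(i,d,fish=False):
    v,u=np.mgrid[:d.shape[0],:d.shape[1]]; uv=np.stack([u,v],-1)
    w=rays(i,uv,fish); fz=rot(i)[:,2]; s=d/(w@fz)
    return np.array(i["eye"],float)+w*s[...,None]
E
python3 - <<'E'
from h import *
print(manip.read_state())
for n in("scene","side","wrist"):
    i,p,d=grab(n); print(n,i); cv2.imwrite(f"pics/{n}0.png",p); np.savez(f"{n}0.npz",p=p,d=d,c=cloud(i,d,n=="wrist"))
a=[cv2.imread(f"pics/{n}0.png") for n in("scene","side")]
cv2.imwrite("pics/w0.png",np.hstack(a)[:, :])
E
```

```text
{'clock': 0.0, 'joints': array([-1.40255781e+00,  3.00512439e-01,  1.52159884e+00, -3.00022289e-05,
        1.32069459e+00, -6.65791673e-02]), 'qd': array([-0.00055695,  0.00149855, -0.00017039,  0.00010292, -0.00233429,
        0.00072673]), 'effort': array([-3.31394040e-04, -5.31803727e+01, -3.52736664e+01,  7.07655237e-02,
        2.44454015e-02, -1.12939072e-04]), 'eef_pos': array([ 127.92716785, -534.66870502,  229.85612549]), 'eef_rot': array([-3.14038019e+00, -5.17198999e-05,  2.34825100e-01]), 'wrist_force': array([-0.63017772,  0.13207629,  0.49450847]), 'moment': array([0.00989369, 0.00859518, 0.04732575]), 'finger_force': 0.0, 'finger_gap': 93.7667467238771}
scene {'fovy': 43.53081619536206, 'cx': 257.3566025354703, 'cy': 188.036884771087, 'eye': array([1489.58345379, -253.10212629,  810.86607402]), 'orientation': array([-2.22792552, -0.02051785,  1.25718877])}
side {'fovy': 44.7164366358886, 'cx': 255.79656350734402, 'cy': 194.07032947889627, 'eye': array([-120.25176257,  873.30048192,  676.07529702]), 'orientation': array([-2.11531689,  0.02080975, -2.4674294 ])}
wrist {'fovy': 65.70646984690485, 'cx': 260.85367207526684, 'cy': 189.43983544506227, 'eye': array([ 200.22788605, -518.08881418,  385.24781151]), 'orientation': array([ 2.87686569e+00,  4.42655706e-04, -1.33643044e+00])}
```

View pics/scene0.png

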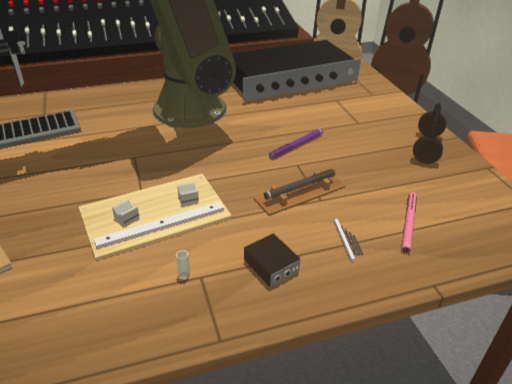

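View pics/side0.png

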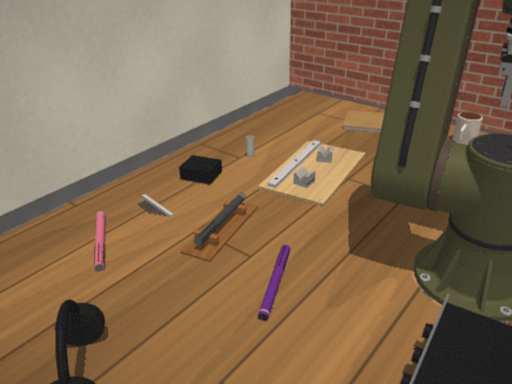

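The scene view shows the board at the robot's right (blocks near (125,212) and (188,192), fence from (95,243) to (222,210)). The mic is in its rest at (300,185). The side view confirms this, with the mic at (220,220) and the blocks at (305,177) and (325,155).

Run:
```python
from h import *
def rect(P):
    (c,s,a)=cv2.minAreaRect(P[:,:2].astype(np.float32)); b=cv2.boxPoints((c,s,a))
    e=max((b[1]-b[0],b[2]-b[1]),key=np.linalg.norm); return np.round(c,1),np.round(s,1),round(float(np.arctan2(e[1],e[0])),3)
for n in("scene","side"):
    z=np.load(n+"0.npz"); C=z["c"];p=z["p"].astype(int); d=z["d"]
    X,Y,Z=C[...,0],C[...,1],C[...,2]
    roi=(d>0)&(X>250)&(X<850)&(Y>-500)&(Y<450)
    print(n,"desk z",np.median(Z[roi]))
    sat=p.max(2)-p.min(2)
    for nm,m in (("hi grey",roi&(Z>15)&(sat<45)&(Z<75)),("mid z6-18",roi&(Z>7)&(Z<17))):
        k,l,s,c=cv2.connectedComponentsWithStats(m.astype(np.uint8))
        for j in range(1,k):
            if s[j,4]>40:
                P=C[l==j]; print(nm,np.round(c[j]),s[j,4],rect(P),"z",np.round(np.percentile(P[:,2],[2,50,98]),1), "col",np.median(z["p"][l==j],0))
```

```text
scene desk z 1.1236978566606695
hi grey [299. 184.] 530 (array([545.3, 185.4]), array([ 42.9, 220.3]), -1.339) z [31.  41.4 45.9] col [66. 74. 82.]
hi grey [188. 193.] 366 (array([ 507.2, -107.8]), array([50.7, 44.6]), 0.014) z [16.6 39.8 50.4] col [115.5 134.  140. ]
hi grey [125. 213.] 452 (array([ 536.3, -268.4]), array([50.2, 47.8]), 0.466) z [16.2 39.5 50.5] col [108.  123.  130.5]
hi grey [158. 225.] 1281 (array([ 585.3, -190.6]), array([ 41.5, 318.9]), -1.421) z [15.9 24.3 27.6] col [220. 226. 230.]
hi grey [272. 259.] 1729 (array([785.8,  25.1]), array([105.8,  85.6]), 0.308) z [17.5 44.7 48.2] col [41. 49. 60.]
hi grey [182. 263.] 248 (array([ 753.1, -167.9]), array([23., 28.]), -0.225) z [17.1 49.6 66.5] col [124. 145. 148.]
mid z6-18 [295. 146.] 149 (array([335. , 269.7]), array([ 19.8, 218.3]), -1.2) z [ 7.5 12.8 16.7] col [79. 56. 89.]
mid z6-18 [149. 214.] 5070 (array([ 527.3, -198.7]), array([207. , 341.7]), -1.421) z [ 8.9 13.  16.3] col [141. 206. 234.]
mid z6-18 [297. 196.] 877 (array([554.3, 190. ]), array([ 81.2, 250.4]), -1.358) z [ 7.1  8.9 14.6] col [ 60. 105. 
[... 880 characters left out ...]
75.] 2725 (array([ 527.4, -195.2]), array([203.3, 345.3]), -1.42) z [ 8.6 12.3 15.6] col [116. 170. 208.]
mid z6-18 [200. 178.] 131 (array([757.1,  46.8]), array([128.3,  67.6]), 0.992) z [ 7.4 11.9 16.8] col [27. 28. 29.]
mid z6-18 [157. 205.] 133 (array([756.5, 225.4]), array([ 11. , 144.9]), -0.162) z [ 7.5 11.8 14.9] col [160. 162. 170.]
mid z6-18 [219. 235.] 1015 (array([549.5, 194. ]), array([ 79.5, 251.5]), -1.358) z [ 7.1  8.8 14.9] col [ 51.  93. 139.]
mid z6-18 [279. 280.] 62 (array([320.4, 263.6]), array([  4.1, 131.5]), -1.149) z [11.2 14.4 16.9] col [95.  45.  84.5]
mid z6-18 [266. 313.] 61 (array([282.5, 351.2]), array([19.1, 53.8]), -1.568) z [ 7.7 13.3 16.7] col [72. 43. 75.]
```

View pics/wrist0.png

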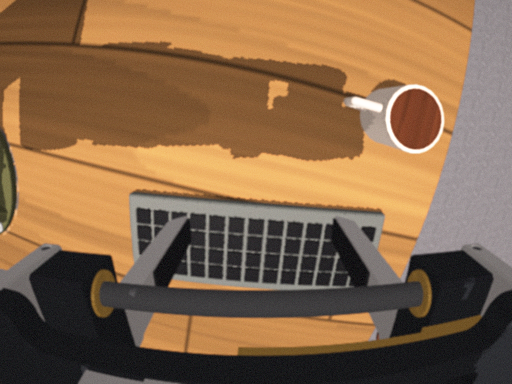

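The wrist view shows only a rack and a mug near the start pose. Next I'll move over the board for a close look.

{"op": "step_arm", "data": {
  "series": [30,28,0,-0.007,0,30,28,0,-0.007,0,30,28,0,-0.007,0,30,28,0,-0.007,0,30,28,0,-0.007,0,30,28,0,-0.007,0,30,28,0,-0.007,0,30,28,0,-0.007,0,30,28,0,-0.007,0,30,28,0,-0.007,0,30,28,0,-0.007,0,30,28,0,-0.008,0,0,0,0,0,0,0,0,0,0,0]
}}

```text
clock: 1.9
eef_pos: [487.6, -199.1, 230.2]
eef_rot: [-3.141, 0.001, 0.15]
wrist_force: [0.1, 0.5, -0.4]
finger_gap: 94.0
finger_force: 0.0
```

Run:
```python
from h import *
s=manip.read_state(); print(s["clock"],s["eef_pos"],s["eef_rot"],s["wrist_force"])
i,p,d=grab("wrist"); print(i); cv2.imwrite("pics/wrist1.png",p); np.savez("wrist1.npz",p=p,d=d,c=cloud(i,d,True))
C=cloud(i,d,True);print([np.round(C[r,c],1) for r,c in((100,256),(150,256),(100,150),(100,350))])
```

```text
1.9 [ 487.55101217 -199.1285789   230.18929605] [-3.14140460e+00  6.20718252e-04  1.50143638e-01] [ 0.1249835   0.45114214 -0.38398448]
{'fovy': 65.70646984690485, 'cx': 260.85367207526684, 'cy': 189.43983544506227, 'eye': array([ 561.15979298, -188.67701652,  385.45317949]), 'orientation': array([ 2.87628266e+00, -4.86223393e-04, -1.42118298e+00])}
[array([ 573. , -181.2,   24.5]), array([ 511.2, -190.2,   13.2]), array([558.3, -49. ,  24.9]), array([ 593.4, -294.8,   25.4])]
```

View pics/wrist1.png

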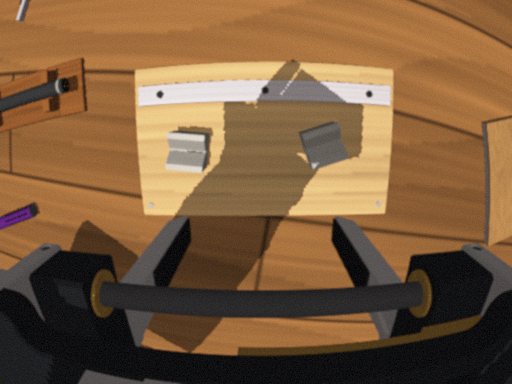

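The wrist view shows the fence across row ~95, block_b at (187,151) and block_a at (324,146). The mic in its rest is at the far left.

```bash
cat > m.py <<'E'
from h import *
def measure(i,p,d,yaw0=None):
    C=cloud(i,d,True); v,u=np.mgrid[:384,:512]; q=p.astype(int); sat=q.max(2)-q.min(2)
    ok=(d>0)&(v<215)&(C[...,0]>420)&(C[...,0]<640)&(C[...,1]>-400)&(C[...,1]<0)
    # fence: top plane z=24, colour light
    m=ok&(C[...,2]>19)&(C[...,2]<29)&(sat<40); k,l,s,c=cv2.connectedComponentsWithStats(m.astype(np.uint8)); j=1+s[1:,4].argmax()
    F=C[l==j]; vx,vy,x0,y0=cv2.fitLine(F[:,:2].astype(np.float32),cv2.DIST_L2,0,.01,.01).ravel()
    yaw=np.arctan2(vy,vx)-np.pi/2; yaw=(yaw+np.pi/2)%np.pi-np.pi/2
    ax=np.array([np.cos(yaw),np.sin(yaw)]); ay=np.array([-ax[1],ax[0]])
    fx=(F[:,:2]@ax); fy=F[:,:2]@ay
    lo,hi=np.percentile(fx,[1,99]); ys=np.percentile(fy,[.3,99.7])
    mid=(lo+hi)/2-12.5; cy=ys.mean(); O=ax*mid+ay*cy
    print("fence yaw %.4f origin"%yaw,O.round(1),"width %.1f len %.1f"%(hi-lo,ys[1]-ys[0]))
    m=ok&(C[...,2]>34)&(C[...,2]<53)&(sat<60); k,l,s,c=cv2.connectedComponentsWithStats(cv2.dilate(m.astype(np.uint8),np.ones((3,3))))
    for j in range(1,k):
        P=C[(l==j)&m&(C[...,2]>33)]
        if len(P)<80: continue
        r=cv2.minAreaRect(P[:,:2].astype(np.float32)); a=np.radians(r[2]); a=(a-yaw+np.pi/4)%(np.pi/2)-np.pi/4
        w=np.array(r[0])-O; print("block px",c[j].round(),"world",np.round(r[0],1),"fence x %.1f y %.1f"%(w@ax,w@ay),"size",np.round(r[1],1),"rel yaw %.3f"%a,"ztop %.1f"%np.percentile(P[:,2],95))
if __name__=="__main__":
    s=manip.read_state(); print(s["clock"],s["eef_pos"].round(1),s["eef_rot"].round(3))
    i,p,d=grab("wrist"); measure(i,p,d)
E
python3 m.py
```

```text
1.95 [ 487.4 -199.4  230.3] [-3.141  0.     0.149]
fence yaw 0.1550 origin [ 574.3 -191.6] width 24.6 len 316.9
block px [324. 145.] world [ 533.4 -268.9] fence x -52.4 y -70.1 size [44.4 45.4] rel yaw 0.328 ztop 49.9
block px [186. 151.] world [ 502.2 -107.4] fence x -58.3 y 94.3 size [44.8 45.9] rel yaw -0.113 ztop 49.8
```

{"op": "step_arm", "data": {
  "series": [3,18.4,0,-0.021,0,3,18.4,0,-0.021,0,3,18.4,0,-0.021,0,3,18.4,0,-0.021,0,3,18.4,0,-0.021,0,0,0,-40,0,0,0,0,-40,0,0,0,0,-40,0,0,0,0,-40,0,0,0,0,-20,0,0,0,0,-9,0,0,0,0,0,0,0,0,0,0,0,0,0,0,0,0,1,0,0,0,0,1,0,0,0,0,1,0,0,0,0,1,0,0,0,0,1,0,0,0,0,1],
  "squeeze": 12
}}

```text
clock: 4.38
eef_pos: [502.9, -106.8, 41.4]
eef_rot: [-3.141, 0.0, 0.045]
wrist_force: [-0.1, 1.8, 0.2]
finger_gap: 44.7
finger_force: 12.0
```

{"op": "step_arm", "data": {
  "series": [0,0,0,0.028,1,0,0,0,0.028,1,0,0,0,0.028,1,0,0,0,0.028,1,6.5,-6.1,0,0,1,6.5,-6.1,0,0,1,6.5,-6.1,0,0,1,6.5,-6.1,0,0,1,6.5,-6.1,0,0,1,6.5,-6.1,0,0,1,0,0,0,0,1,1,0.15,0,0,1,1,0.15,0,0,1,0,0,0,0,1]
}}

```text
clock: 6.12
eef_pos: [543.8, -143.2, 41.4]
eef_rot: [3.142, 0.0, 0.157]
wrist_force: [-2.3, -2.1, 1.2]
finger_gap: 44.6
finger_force: 12.0
```

{"op": "step_arm", "data": {
  "series": [1,0.15,0,0,1,1,0.15,0,0,1,0,0,0,0,1]
}}

```text
clock: 6.5
eef_pos: [545.8, -142.7, 41.4]
eef_rot: [-3.141, 0.0, 0.157]
wrist_force: [-4.9, -0.4, 2.5]
finger_gap: 45.1
finger_force: 12.0
```

{"op": "step_arm", "data": {
  "series": [1,0.15,0,0,1,1,0.15,0,0,1,0,0,0,0,1]
}}

```text
clock: 6.88
eef_pos: [546.7, -142.6, 41.3]
eef_rot: [-3.141, 0.003, 0.157]
wrist_force: [-13.9, -2.0, 8.0]
finger_gap: 44.6
finger_force: 12.0
```

{"op": "step_arm", "data": {
  "series": [-1,-0.15,0,0,1,0,0,0,0,0,0,0,0,0,0,0,0,0,0,0,0,0,30,0,0,0,0,35,0,0,-2,-21,0,0.054,0,-2,-21,0,0.054,0,-2,-21,0,0.054,0,-2,-21,0,0.054,0,-2,-21,0,0.054,0,-2,-21,0,0.056,0,0,0,0,0,0,0,0,0,0,0]
}}

```text
clock: 8.62
eef_pos: [535.0, -268.1, 106.4]
eef_rot: [-3.141, -0.0, 0.482]
wrist_force: [-0.1, 0.9, -0.3]
finger_gap: 93.8
finger_force: 0.0
```

{"op": "step_arm", "data": {
  "series": [-1.5,-0.8,-30,0,0,0,0,-25,0,0,0,0,-10,0,0,0,0,0,0,0,0,0,0,0,1,0,0,0,0,1,0,0,0,0,1,0,0,0,0,1,0,0,0,0,1,0,0,0,0,1]
}}

```text
clock: 9.88
eef_pos: [533.4, -269.4, 41.5]
eef_rot: [-3.141, 0.0, 0.483]
wrist_force: [-0.5, 1.0, 1.6]
finger_gap: 44.9
finger_force: 12.0
```

{"op": "step_arm", "data": {
  "series": [0,0,0,-0.065,1,0,0,0,-0.065,1,0,0,0,-0.065,1,0,0,0,-0.065,1,0,0,0,-0.066,1,4.8,4.4,0,0,1,4.8,4.4,0,0,1,4.8,4.4,0,0,1,4.8,4.4,0,0,1,4.8,4.4,0,0,1,1,0.15,0,0,1,1,0.15,0,0,1,0,0,0,0,1]
}}

```text
clock: 11.5
eef_pos: [559.3, -246.8, 41.5]
eef_rot: [-3.141, 0.001, 0.157]
wrist_force: [-5.4, 1.0, 5.1]
finger_gap: 44.9
finger_force: 12.0
```

{"op": "step_arm", "data": {
  "series": [1,0.15,0,0,1,1,0.15,0,0,1,1,0.15,0,0,1,0,0,0,0,1]
}}

```text
clock: 12.0
eef_pos: [561.3, -246.7, 41.4]
eef_rot: [-3.14, 0.003, 0.157]
wrist_force: [-13.9, -0.4, 8.6]
finger_gap: 44.9
finger_force: 12.0
```

{"op": "step_arm", "data": {
  "series": [-1,-0.15,0,0,1,0,0,0,0,0,0,0,0,0,0,0,0,0,0,0,0,0,40,0,0,-18.5,12,37,0,0,-18.5,12,37,0,0,-18.5,12,37,0,0,-18.5,12,37,0,0,0,0,0,0,0,0,0,0,0,0]
}}

```text
clock: 13.38
eef_pos: [487.5, -199.0, 228.8]
eef_rot: [-3.141, 0.0, 0.157]
wrist_force: [0.7, -0.3, 0.3]
finger_gap: 93.9
finger_force: 0.0
```

```bash
python3 m.py; python3 m.py
```

```text
13.375 [ 487.5 -199.   228.8] [-3.141  0.     0.157]
fence yaw 0.1564 origin [ 574.2 -191.3] width 24.4 len 316.3
block px [221. 119.] world [ 544.8 -144. ] fence x -21.6 y 51.3 size [43.6 45.6] rel yaw -0.001 ztop 49.9
block px [311. 119.] world [ 561.3 -247.4] fence x -21.5 y -53.4 size [44.4 45.7] rel yaw 0.020 ztop 49.9
13.425 [ 487.4 -199.   228.3] [-3.141e+00  1.000e-03  1.570e-01]
fence yaw 0.1543 origin [ 574.1 -191.4] width 24.5 len 316.5
block px [221. 119.] world [ 544.6 -144. ] fence x -21.9 y 51.4 size [43.7 45.5] rel yaw 0.002 ztop 49.9
block px [312. 119.] world [ 561.  -247.4] fence x -21.5 y -53.4 size [43.5 46. ] rel yaw 0.002 ztop 50.1
```

{"op": "step_arm", "data": {
  "series": [4,12,0,0,1,4,12,0,0,1,4,12,0,0,1,3.6,12.5,0,0,1,0,0,-40,0,1,0,0,-40,0,1,0,0,-40,0,1,0,0,-40,0,1,0,0,-20,0,1,0,0,0,0,1,4,0.6,0,0,1,4,0.6,0,0,1,1,0.15,0,0,1,1,0.15,0,0,1,1,0.15,0,0,1,0,0,0,0,1]
}}

```text
clock: 15.48
eef_pos: [514.1, -148.8, 49.5]
eef_rot: [3.142, 0.0, 0.157]
wrist_force: [-0.1, -0.2, -0.6]
finger_gap: 0.7
finger_force: 0.0
```

{"op": "step_arm", "data": {
  "series": [1,0.15,0,0,1,0.7,0.1,0,0,1,0.7,0.1,0,0,1,0,0,0,0,1]
}}

```text
clock: 15.98
eef_pos: [515.6, -148.6, 49.5]
eef_rot: [-3.141, 0.002, 0.157]
wrist_force: [-9.3, -1.2, 6.1]
finger_gap: 0.7
finger_force: 4.5
```

{"op": "step_arm", "data": {
  "series": [0.5,0.1,0,0,1,0,0,0,0,1,-4,-0.6,0,0,1,-4,-0.6,0,0,1,3.2,-20.7,0,0,1,3.2,-20.7,0,0,1,3.2,-20.7,0,0,1,3.2,-20.7,0,0,1,3.4,-20.8,0,0,1,0,0,0,0,1,3,0.45,0,0,1,3,0.45,0,0,1,1,0.15,0,0,1,0.7,0.1,0,0,1,0,0,0,0,1]
}}

```text
clock: 17.85
eef_pos: [531.8, -251.5, 49.5]
eef_rot: [-3.14, 0.003, 0.157]
wrist_force: [-12.2, 0.1, 7.7]
finger_gap: 0.8
finger_force: 5.9
```

{"op": "step_arm", "data": {
  "series": [-5,-0.8,0,0,1,-5,-0.8,0,0,0,0,0,45,0,0,0,0,45,0,0,-11,18,45,0,0,-12,18,45,0,0,-12,18,0,0,0,0,0,0,0,0,0,0,0,0,0]
}}

```text
clock: 18.98
eef_pos: [488.0, -199.9, 229.0]
eef_rot: [-3.141, 0.0, 0.157]
wrist_force: [0.1, 0.9, 0.4]
finger_gap: 77.4
finger_force: 0.0
```

```bash
python3 m.py; python3 m.py
```

```text
18.975 [ 488.  -199.9  229. ] [-3.141  0.     0.157]
fence yaw 0.1558 origin [ 574.5 -191. ] width 24.4 len 316.7
block px [220. 119.] world [ 545.1 -143.9] fence x -21.7 y 51.1 size [43.9 45.1] rel yaw 0.012 ztop 49.9
block px [310. 120.] world [ 561.2 -247.5] fence x -21.9 y -53.7 size [44.5 45.8] rel yaw 0.018 ztop 50.0
19.025 [ 488.  -200.   228.9] [-3.141e+00  1.000e-03  1.570e-01]
fence yaw 0.1560 origin [ 574.4 -191.2] width 24.4 len 316.5
block px [220. 119.] world [ 545.2 -144. ] fence x -21.6 y 51.1 size [43.6 45.7] rel yaw -0.006 ztop 49.8
block px [310. 120.] world [ 561.1 -247.4] fence x -22.0 y -53.5 size [44.6 45.6] rel yaw 0.013 ztop 49.8
```

{"op": "step_arm", "data": {
  "series": [0,39,0,0,0,0,39,0,0,0,0,39,0,0,0,0,39,0,0,0,0,39,0,0,0,0,39,0,0,0,0,39,0,0,0,0,39,0,0,0,0,39,0,0,0,0,39,0,0,0,0,0,0,0,0,0,0,0,0,0]
}}

```text
clock: 20.58
eef_pos: [488.0, 189.9, 229.0]
eef_rot: [3.141, 0.001, 0.157]
wrist_force: [-0.1, -0.8, -0.2]
finger_gap: 93.9
finger_force: 0.0
```

```bash
cat > mm.py <<'E'
from h import *
s=manip.read_state(); print(s["clock"],s["eef_pos"].round(1),s["eef_rot"].round(3))
i,p,d=grab("wrist"); cv2.imwrite("pics/mic1.png",p); C=cloud(i,d,True); v,u=np.mgrid[:384,:512]
q=p.astype(int); m=(d>0)&(v<235)&(C[...,2]>34)&(C[...,2]<52)&(C[...,0]>400)&(C[...,0]<720)&(C[...,1]>20)&(C[...,1]<360)
k,l,st,c=cv2.connectedComponentsWithStats(m.astype(np.uint8))
for j in range(1,k):
    if st[j,4]<100: continue
    P=C[l==j]; r=cv2.minAreaRect(P[:,:2].astype(np.float32)); vx,vy,_,_=cv2.fitLine(P[:,:2].astype(np.float32),2,0,.01,.01).ravel()
    print(c[j].round(),st[j],np.round(r[0],1),np.round(r[1],1),"axis yaw %.3f"%((np.arctan2(vy,vx)%np.pi)-np.pi/2),"z",np.percentile(P[:,2],[50,98]).round(1),np.median(p[l==j],0))
E
python3 mm.py
```

```text
20.575 [488.  189.9 229. ] [3.141e+00 1.000e-03 1.570e-01]
[268. 123.] [ 175  110  187   30 3392] [548.1 189.5] [ 24.8 220.7] axis yaw 0.219 z [43.3 45.9] [44. 44. 45.]
```

{"op": "step_arm", "data": {
  "series": [5,0,0,0.136,0,5,0,0,0.136,0,5,0,0,0.136,0,5,0,0,0.136,0,5,0,0,0.136,0,5,0,0,0.136,0,5,0,0,0.136,0,5,0,0,0.136,0,5,0,0,0.136,0,5,0,0,0.136,0,5,0,-30,0.136,0,5.4,0,-40,0.137,0,0,0,-40,0,0,0,0,-30,0,0,0,0,0,0,0,0,0,0,0,0]
}}

```text
clock: 22.62
eef_pos: [549.0, 190.0, 90.9]
eef_rot: [3.14, -0.0, 1.789]
wrist_force: [0.2, -0.2, 0.3]
finger_gap: 94.0
finger_force: 0.0
```

{"op": "step_arm", "data": {
  "series": [-0.6,-0.4,-25,0,0,0,0,-15,0,0,0,0,-8,0,0,0,0,0,0,0,0,0,0,0,1,0,0,0,0,1,0,0,0,0,1,0,0,0,0,1,0,0,0,0,1,0,0,0,0,1,0,0,0,0,1],
  "squeeze": 20
}}

```text
clock: 24.0
eef_pos: [547.7, 190.0, 41.5]
eef_rot: [3.142, 0.0, 1.79]
wrist_force: [1.7, 1.4, 1.1]
finger_gap: 27.5
finger_force: 0.9
```

{"op": "step_arm", "data": {
  "series": [0,0,0,0,1,0,0,0,0,1]
}}

```text
clock: 24.25
eef_pos: [549.3, 190.4, 42.3]
eef_rot: [3.137, -0.0, 1.79]
wrist_force: [9.1, 3.3, 0.1]
finger_gap: 21.7
finger_force: 20.0
```

{"op": "step_arm", "data": {
  "series": [1.2,0.3,0,0,1,0,0,3,0,1,0,0,8,0,1,0,0,30,0,1,0,0,40,0,1,0,0,30,0,1,0,0,0,0,1,0,0,0,0,1]
}}

```text
clock: 25.25
eef_pos: [548.2, 190.1, 151.2]
eef_rot: [-3.14, 0.0, 1.79]
wrist_force: [-0.3, -0.6, -1.9]
finger_gap: 21.0
finger_force: 20.0
```

{"op": "step_arm", "data": {
  "series": [0.5,-38.5,0,-0.006,1,0.5,-38.5,0,-0.006,1,0.5,-38.5,0,-0.006,1,0.5,-38.5,0,-0.006,1,0.5,-38.5,0,-0.006,1,0.5,-38.5,0,-0.006,1,0.5,-38.5,0,-0.006,1,0.5,-38.5,0,-0.006,1,0.5,-38.5,0,-0.006,1,0.5,-38.5,0,-0.009,1,0,0,-30,0,1,0,0,-30,0,1,0,0,-10,0,1,0,0,0,0,1,0,0,0,0,1]
}}

```text
clock: 27.12
eef_pos: [554.3, -194.8, 83.4]
eef_rot: [3.14, 0.001, 1.727]
wrist_force: [0.4, 0.5, -1.5]
finger_gap: 21.3
finger_force: 20.0
```

Run:
```python
from h import *
out=[]
for n,(x,y,w,h) in(("scene",(60,150,200,120)),("side",(230,120,150,90))):
    i,p,d=grab(n); C=cloud(i,d); q=p.astype(int)
    m=(d>0)&(C[...,2]>52)&(C[...,2]<100)&(C[...,0]>480)&(C[...,0]<640)&(C[...,1]>-330)&(C[...,1]<-70)
    P=C[m]; 
    out.append(cv2.resize(p[y:y+h,x:x+w],(800,int(800*h/w)) if n=="scene" else (800,480))[:300 if n!="scene" else 300])
    cv2.imwrite(f"pics/{n}2.png",cv2.resize(p[y:y+h,x:x+w],(800,480)))
```

```text
(no output)
```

View pics/scene2.png

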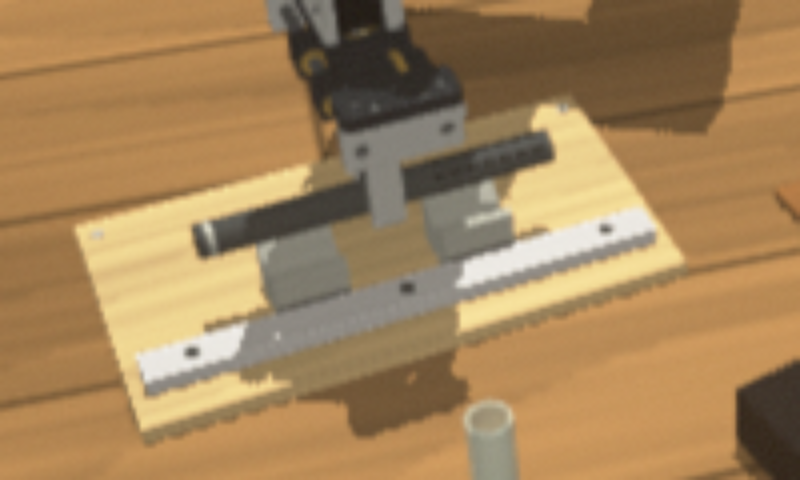

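The crop shows the mic held level over both blocks, from (205,237) to (545,148), with the fingers over the gap. Now I'll lower it.

{"op": "step_arm", "data": {
  "series": [-1.2,0,-10,0,1,0,0,-8,0,1,0,0,-4,0,1,0,0,-1.5,0,1,0,0,0,0,1,0,0,0,0,1]
}}

```text
clock: 27.98
eef_pos: [552.8, -194.7, 59.1]
eef_rot: [3.141, 0.0, 1.727]
wrist_force: [2.6, 0.5, -1.5]
finger_gap: 21.2
finger_force: 20.0
```

{"op": "step_arm", "data": {
  "series": [0,0,-1,0,1,0,0,-1,0,1,0,0,0,0,1]
}}

```text
clock: 28.35
eef_pos: [553.6, -194.9, 58.2]
eef_rot: [3.139, 0.001, 1.727]
wrist_force: [2.9, 2.1, 9.4]
finger_gap: 21.6
finger_force: 20.0
```

{"op": "step_arm", "data": {
  "series": [0.5,0,0.8,0,1,0,0,0.5,0,0.7,0,0,0,0,0.6,0,0,0,0,0.6,0,0,0,0,0.6,0,0,0,0,0.6]
}}

```text
clock: 29.1
eef_pos: [553.1, -194.7, 58.2]
eef_rot: [-3.142, -0.0, 1.727]
wrist_force: [-0.4, 0.5, 0.0]
finger_gap: 37.7
finger_force: 0.0
```

Run:
```python
from h import *
s=manip.read_state(); print(s["moment"],s["wrist_force"],s["eef_pos"])
for n in("scene","side"):
    i,p,d=grab(n); C=cloud(i,d); q=p.astype(int); sat=q.max(2)-q.min(2)
    O=np.array([574.4,-191.2]);ax=np.array([.988,.1545]);ay=np.array([-.1545,.988])
    w=C[...,:2]-O; fx=w@ax; fy=w@ay
    for nm,lo,hi in(("-end",-115,-80),("+end",80,115)):
        m=(d>0)&(C[...,2]>42)&(C[...,2]<72)&(fx>-45)&(fx<0)&(fy>lo)&(fy<hi)
        if m.sum()>10: print(n,nm,m.sum(),"x",np.percentile(fx[m],[5,50,95]).round(1),"ymin/max",fy[m].min().round(1),fy[m].max().round(1),"z",np.percentile(C[m][:,2],[50,97]).round(1))
    if n=="scene": cv2.imwrite("pics/scene3.png",cv2.resize(p[150:270,60:260],(800,480),interpolation=cv2.INTER_CUBIC))
```

```text
[-0.03878865 -0.0926567   0.02010838] [-0.43117308  0.52398674  0.04560499] [ 553.12225113 -194.70567753   58.22148038]
scene -end 133 x [-21.8 -12.2  -6.6] ymin/max -112.6 -80.0 z [56.5 62.2]
scene +end 93 x [-22.4 -12.2  -8.2] ymin/max 80.5 108.6 z [56.4 62.5]
side -end 27 x [-29.9 -26.5 -19.6] ymin/max -108.1 -80.5 z [57.1 61.9]
side +end 84 x [-30.3 -22.8 -13. ] ymin/max 80.4 114.6 z [54.1 60.3]
```

View pics/scene3.png

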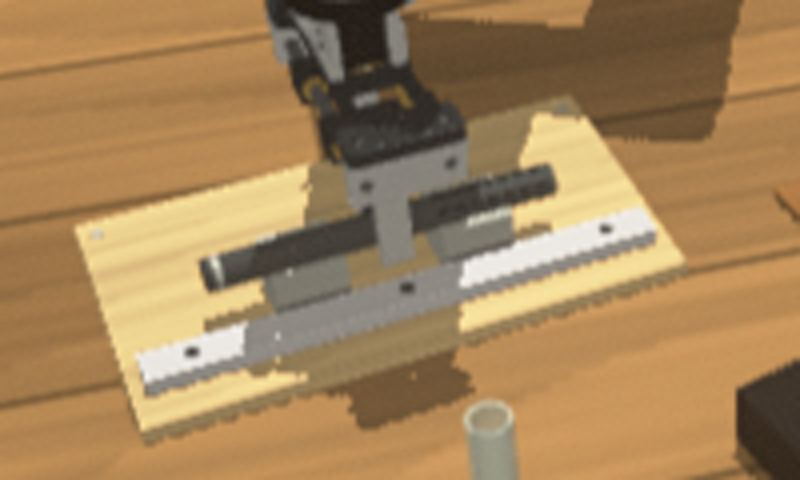

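The crop shows the mic seated in both grooves and sticking out at both ends (210,272) and (550,180), with the fingers open around it. Next I'll re-grip gently, centre the tool and press.

{"op": "step_arm", "data": {
  "series": [0,0,-1.5,0,0.6,0,0,0,0,1,0,0,0,0,1,0,0,0,0,1,0,0,0,0,1,0,0,0,0,1],
  "squeeze": 8
}}

```text
clock: 29.95
eef_pos: [554.0, -194.7, 57.3]
eef_rot: [3.139, 0.001, 1.727]
wrist_force: [5.1, 1.3, 0.9]
finger_gap: 21.5
finger_force: 8.0
```

{"op": "step_arm", "data": {
  "series": [0.9,0.1,0,0,1,0,0,0,0,1,0,0,0,0,1]
}}

```text
clock: 30.32
eef_pos: [554.3, -194.6, 57.0]
eef_rot: [3.141, 0.0, 1.727]
wrist_force: [2.4, -0.0, 3.9]
finger_gap: 21.8
finger_force: 8.0
```

{"op": "step_arm", "data": {
  "series": [0.7,0.1,0,0,1,0,0,0,0,1,0,0,0,0,1],
  "squeeze": 25
}}

```text
clock: 30.7
eef_pos: [554.6, -194.6, 56.8]
eef_rot: [-3.141, 0.0, 1.727]
wrist_force: [-1.1, -0.8, 4.6]
finger_gap: 21.2
finger_force: 25.0
```

{"op": "step_arm", "data": {
  "series": [0,0,-0.6,0,1,0,0,0,0,1,0,0,0,0,1]
}}

```text
clock: 31.08
eef_pos: [554.6, -194.6, 56.7]
eef_rot: [-3.141, 0.0, 1.727]
wrist_force: [-4.5, 0.7, 11.3]
finger_gap: 21.5
finger_force: 25.0
```

{"op": "step_arm", "data": {
  "series": [-0.4,0,0,0,1,0,0,0,0,1,0,0,0,0,1,0,0,0,0,1]
}}

```text
clock: 31.58
eef_pos: [554.6, -194.6, 56.7]
eef_rot: [3.141, 0.0, 1.727]
wrist_force: [-1.0, -0.1, 8.8]
finger_gap: 21.3
finger_force: 25.0
```

Run:
```python
from h import *
F=[]
O=np.array([574.4,-191.2]);ax=np.array([.988,.1545]);ay=np.array([-.1545,.988])
for n in("scene","side"):
    s=manip.read_state();F.append(s["wrist_force"])
    i,p,d=grab(n); C=cloud(i,d); w=C[...,:2]-O; fx=w@ax; fy=w@ay
    for nm,lo,hi in(("-end",-118,-80),("+end",80,118)):
        m=(d>0)&(C[...,2]>44)&(C[...,2]<72)&(fx>-45)&(fx<0)&(fy>lo)&(fy<hi)
        print(n,nm,"x",np.percentile(fx[m],[5,50,95]).round(1),"y",fy[m].min().round(1),fy[m].max().round(1),"z",np.percentile(C[m][:,2],97).round(1))
    m=(d>0)&(C[...,2]>15)&(C[...,2]<47)&(fx<-36)&(fx>-70)
    for sg in(-1,1):
        k=m&(sg*fy>20)&(sg*fy<85)
        if k.sum()>20: print(n,"block",sg,"near x",np.median(fx[k]).round(1),"y",np.percentile(fy[k],[2,98]).round(1),"skew %.3f"%np.polyfit(fy[k],fx[k],1)[0])
    if n=="side": cv2.imwrite("pics/side4.png",cv2.resize(p[120:210,230:380],(800,480),interpolation=cv2.INTER_CUBIC))
print(np.round(F,1),s["moment"].round(2),s["clock"])
```

```text
scene -end x [-22.8 -12.7  -7.8] y -112.6 -80.1 z 61.6
scene +end x [-23.4 -12.7  -7.4] y 80.2 108.1 z 61.5
side -end x [-29.7 -25.9 -14.1] y -110.4 -81.7 z 60.4
side +end x [-30.3 -22.7 -10. ] y 80.7 114.9 z 60.9
side block -1 near x -40.9 y [-80.3 -25.5] skew 0.094
side block 1 near x -40.6 y [30.6 79.1] skew 0.071
[[-1.  -0.1  8.8]
 [-1.3 -0.1  8.6]] [0.08 0.08 0.03] 31.625
```

View pics/side4.png

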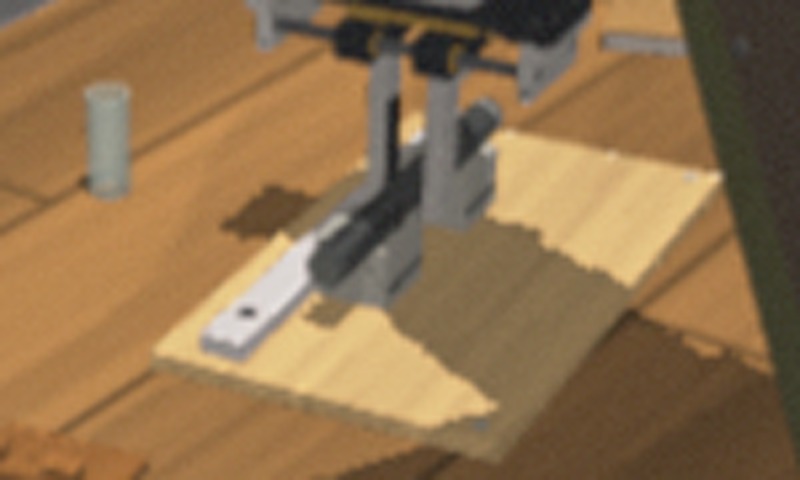

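The side crop shows the mic lying in both grooves with the fingers straddling it at mid-gap. I'll check with the wrist camera that the blocks stayed flush.

Run:
```python
from h import *
i,p,d=grab("wrist"); print(i["eye"].round(0)); cv2.imwrite("pics/wrist5.png",p); C=cloud(i,d,True)
O=np.array([574.4,-191.2]);ax=np.array([.988,.1545]);ay=np.array([-.1545,.988])
w=C[...,:2]-O; fx=w@ax; fy=w@ay; Z=C[...,2]
m=(d>0)&(Z>20)&(Z<28)&(fy>80)&(fy<150)&(fx>-12)&(fx<35); print("fence inner/outer",np.percentile(fx[m],[1,99]).round(1))
for lo,hi in((32,50),(50,72)):
    m=(d>0)&(Z>45)&(Z<52.5)&(fy>lo)&(fy<hi)&(fx>-60)&(fx<12); print("b top x",m.sum(),np.percentile(fx[m],[2,98]).round(1) if m.sum() else "")
```

```text
[ 541. -121.  212.]
fence inner/outer [ 0.2 24.9]
b top x 1236 [-43.1  -0.2]
b top x 1601 [-43.3  -0.2]
```

View pics/wrist5.png

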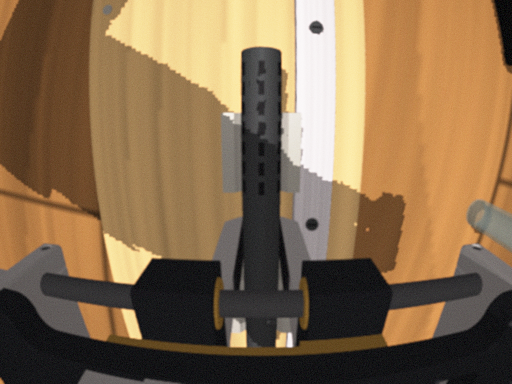

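Block_b is still flush: its top runs up to the fence at (297,115–190), and the mic is centred in the groove. I'll trim the push to 10 N.

{"op": "step_arm", "data": {
  "series": [0,0,-0.15,0,1,0,0,0,0,1,0,0,0,0,1,0,0,0,0,1]
}}

```text
clock: 32.22
eef_pos: [554.6, -194.6, 56.7]
eef_rot: [3.141, 0.0, 1.727]
wrist_force: [-0.6, 0.6, 10.3]
finger_gap: 21.3
finger_force: 25.0
```

```bash
python3 -c "
from cell import manip
print(manip.sign_off())"
```

```text
the job is handed in; nothing more can be done
None
```

I've handed the job in: both V-blocks are against the fence about 60 mm apart, and the mic lies in both grooves, gripped and held down with about 10 N over the middle of the gap. In the last check block_b was still flush, but the wrist camera couldn't see block_a by then; the side view showed it level with block_b.

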